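# Seat the horseshoe magnet and throw the charger's two-stage selector

## Robot

A 6-joint arm with a two-finger parallel gripper is mounted at the origin on the work surface. World frame = base frame: x ahead of the robot, y to its left, z up, the work surface at z = 0. Lengths are in mm, angles in degrees, forces in N, time in s.
With the tool pointing down it reaches from about 300 to 875 mm from the base axis. Payload 6.4 kg.
Tool frame: the origin (TCP) lies between the finger pads; the fingertips stand 14 mm ahead of it and the grasp point (between the pads) lies 5 mm behind it (env.nose_length is the distance from the TCP to the fingertips, in mm); z points along the fingers, y is the line along which they close (so a half turn about z gives the same grasp; the last joint's range is limited). The gripper opens to 88 mm and grips with 3 to 60 N. Pads are 18 mm wide; open, the fingers measure 123 mm over their backs; the gripper's body (75 mm by 187 mm) begins 45 mm behind the grasp point.
Start: joints at [52.695, 10.359, 92.074, -0, 77.567, -11.82], TCP at [247.401, 519.071, 252.714] pointing down, gripper open.
Joint ranges: [-171.53, 171.53], [-51.25, 118.39], [17.06, 147.69], [-65.23, 245.23], [0, 150.52], [-178.68, 178.68]. Speed limits (degrees/s): [147.25, 147.25, 172.46, 180, 180, 180].

## Interface

Orientations are given as a 3x3 rotation matrix whose columns are the frame's x, y, z axes.
In Python, from cell import env gives the robot as it stands.
- The arm moves only by the shell command python3 -m pendant 'ROWS' [FORCE]. ROWS is JSON, a list of rows, each a list of 3 entries, a list of its own where there are three numbers: the shift along the tool's x, y, z scaled (see below), then the turn, a rotation vector about the tool's x, y, z scaled (see below), then the gripper's target within -1 to 1 (shut at 1, half-way at 0, fully open at -1). In form: [[[dx, dy, dz], [ax, ay, az], claw], ...]. A call has 1 to 5 rows; each row is the pose to reach, as a shift and turn from the pose commanded when the call began, along the tool's axes at that moment; what a row does not reach only later rows make up. The controller multiplies each number of a shift by 250 mm and each number of a turn by 60 degrees. A row lasts 1/10 s, in which the tool goes at most 50 mm and 8.59 degrees, less where a joint would pass 70% of its speed; a pose out of reach is approached as far as the arm can. A call with a number of a shift or a turn outside -1 to 1 is refused whole. A call with a gripper value outside its range is refused whole. The fingers move at their own pace and stop on an object; FORCE is the grip in N (left out, the last holds). Time passes only in rows, so rows that repeat a pose let the fingers close. It gives the time, the measured TCP pose, the force, the opening and the grip force at its end, in the units of the state.
- env.sense(): the state, without advancing time (a new reading comes with each control period).
- env.snapshot(name): name is "side" or "top"; returns a dict with "frame" (384x512x3 uint8, red, green, blue), "fx", "fy", "cx", "cy" (pixels), "position" and "rotation" of the camera in the world. Camera axes: x right, y up, looking along -z (the intrinsics and any distortion apply to the point x, -y, -z); pixel columns grow to the right and rows downward; lengths in mm; the calibration is good to about 2 mm. A picture is of the moment at which its call begins. There is no depth.
- env.close_job(): hands the job in; it is judged then, once.
Trained networks look in a picture, given as the dict that the camera call returned (one of the last four; its "shot" number tells which), for a name from the list of things; names that differ only in an ending like _2 or _b are one class to them, and where a whole thing is asked for, a point or a joint stands for the part that bears it (a point fixed in the world has none). Each returns a list of dicts, best first, with "conf" (0 to 1); they miss things now and then, are a little off and sometimes report something else, mostly with a low value. They report only what shows in the picture. A call takes as long as a camera call. They do not tell look-alikes from the thing itself.
- env.cut_out(name, picture): "mask" (384x512 bool, what is visible of it).
- env.pinpoint(name, picture): "at" ([x, y, z] in mm, in the coordinates of the camera as it stood for that picture, good to about 4 mm: a listed point, or the origin of a listed thing).
The state is a dict: "clock": time; "qpos": joint angles; "dq": joint speeds; "joint_torque": joint torques, N m; "ee_pos": TCP position; "orientation": TCP orientation; "force": force on the tool from outside, world axes, zero at the start; "wrist_torque": the same for the moment, N m; "finger_gap": finger opening in mm; "grip_force": force on a finger pad.
Only numpy, scipy, OpenCV 4.12 (cv2) and the standard library are available. Lean on these libraries where they do the work, as an engineer would, in place of code of your own. Each camera call takes 0.05 s, during which the arm holds its last target. There are 200 camera calls.

## Task

Get the weak horseshoe magnet recharging without picking anything up: first push it along the charger's bed until both its legs are fully home against the steel pole shoes. Then push the lever on the control box past its first detent and all the way to its second stop, so that it stays there. Leave the other parts on the counter and the lid of the parts box alone, and finish with the hand clear.

Things in the scene. Friction and masses are not known exactly. Their poses are not given: they have to be found in the camera images.
- charger: Magnet charger, fixed. Origin on the counter, mid-width of its bed; x is the direction in which the magnet is pushed. Dark steel bed: x -140 to +160 mm, 130 mm wide, top 12 mm above the origin. Two guide rails along x (x -130 to +70 mm), inner faces at y = +-42 mm, outer at +-50, tops 22 mm above the origin.
- pole_faces (a point): Midway between the flat end faces of the charger's two steel pole shoes, 31 mm above the counter, at x = +70 mm in the charger's frame; same axes. Each shoe is 30 mm wide, centred 29 mm to either side, its top 50 mm above the counter. Behind them (beyond, +x) are two copper coils with black flanges, up to 68 mm high, ending at charger x = 158 mm.
- magnet: Horseshoe (U) magnet lying flat between the rails with 2 mm play each side: 100 long, 80 wide, 25 mm thick, bar 22 mm wide, 0.55 to 0.9 kg, loose, slides with friction. Origin: centre of underside. x points along its legs to the pole shoes: leg ends at x = +50 mm, outside of the bend at -50 mm (flat 18 mm across). Starts 40 to 90 mm short; home, its origin is at x = +20 mm in the charger's frame.
- control_box: Control box of the charger, fixed, at the robot's right of the bed: grey box 140 (x) by 130 mm, dark steel top 45 mm above the counter, the lever on top. Two fixed pegs, 8 mm thick and 10 mm high, stand on it 45 mm from the pivot just outside the two ends of the arm's swing. Origin: centre of its underside.
- selector_pivot (a point): Point on the lever's vertical hinge axis, on top of the control box, 45 mm above the counter; axes are those of the control box. Seen from here the lever's arm points along the box's -y at joint value 0.55; turned clockwise from that at 0, counter-clockwise at 1.10.
- selector_knob (a point): Middle (70 mm above the counter) of the lever's black upright round knob, 18 mm in diameter, 55 to 85 mm above the counter, 90 mm from the pivot axis, near the end of a flat steel arm 14 mm wide whose top is 57 mm above the counter. Moves with the lever.
- selector (a joint): Lever angle, rad, grows counter-clockwise from above (knob swings away from the robot, to the box's +x). 0: off (start). 0.55: first detent, a notch. 1.10: second stop, the far end. Sprung humps at 0.25 and 0.85: released between them it falls back to about 0.55; past 0.85 it runs on to 1.10 and stays. At the knob it takes 6 to 8 N to leave 0 or the notch.
- parts_box: Bystander: shallow dark wooden parts box 160 x 200 x 60 mm at the robot's left, fixed, with a shut oak lid. Origin: centre of its underside.
- oak_lid (a joint): Angle of the parts box's oak lid, rad, 0 shut; leave shut.
- armature: Bystander: armature shaft 120 mm long, 12 mm thick with a square core 50 x 32 x 32 mm in the middle, loose, lying. Origin: under its centre, on the counter.
- bobbin: Bystander: black coil bobbin, a spool 52 mm across and 50 mm high, loose, standing. Origin: centre of its underside.
- timing_plate: Bystander: round brass timing plate 76 mm across with a tab, 6 mm thick, loose, lying. Origin: centre of its underside.
Not all that is in view belongs to the job. Leave any blue look-alike of the control_box alone.

How it is judged:
By the outcome, as a careful person would: the job done as asked, in the order asked, and still so for the second after the job is handed in, with the robot touching nothing.
It also fails if it takes over 48 s, if anything falls off the work surface, if the arm or the gripper's body presses on something with over 40 N, if the wrist force passes 120 N, or if a joint passes its speed limit or range.

## Working session

There is one attempt and no reset: what is moved stays moved. The work goes in short steps, Python scripts to look and compute and a shell command to move; the robot and the scene stay as the last step left them, time stands still between calls to the robot, and variables do not carry over. Pictures are saved under pics/ and viewed, at most 10 in all, crops included, and the job is handed in when it is done.

```bash
mkdir -p pics
cat > h.py <<'E'
import numpy as np, cv2
from cell import env
def w(p,at): return np.array(p["position"])+np.array(p["rotation"])@np.array(at)
E
python3 - <<'E'
from h import *
s=env.sense(); print(s["clock"],np.round(s["ee_pos"],1),np.round(s["orientation"],3).tolist())
for c in ("top","side"):
    p=env.snapshot(c); cv2.imwrite(f"pics/{c}0.png",p["frame"][:,:,::-1])
    print(c,{k:np.round(v,2).tolist() for k,v in p.items() if k not in("frame","shot")and not isinstance(v,str)})
    for n in ["charger","pole_faces","magnet","control_box","selector_pivot","selector_knob","parts_box","armature","bobbin","timing_plate"]:
        print(n,[(round(d["conf"],2),np.round(w(p,d["at"])).tolist()) for d in env.pinpoint(n,p)[:3]])
E
```

```text
0.0 [247.1 518.7 251.8] [[-0.903, 0.43, -0.001], [0.43, 0.903, -0.001], [0.0, -0.002, -1.0]]
top {'fx': 382.09, 'fy': 382.09, 'cx': 257.16, 'cy': 191.94, 'position': [137.74, -111.99, 1471.01], 'rotation': [[-0.02, 0.97, -0.22], [-1.0, -0.02, 0.0], [-0.0, 0.22, 0.97]]}
charger [(0.6, [560.0, 47.0, -0.0])]
pole_faces [(0.74, [629.0, 64.0, 29.0]), (0.24, [528.0, 419.0, -3.0])]
magnet [(0.72, [502.0, 41.0, 14.0]), (0.23, [528.0, 419.0, -3.0])]
control_box [(0.93, [473.0, -290.0, -3.0]), (0.78, [239.0, -328.0, -4.0]), (0.58, [402.0, -671.0, 3.0])]
selector_pivot [(0.97, [250.0, -301.0, 46.0]), (0.61, [408.0, -638.0, 48.0])]
selector_knob [(0.65, [342.0, -700.0, 62.0]), (0.48, [181.0, -360.0, 70.0]), (0.43, [420.0, -318.0, 72.0])]
parts_box [(0.64, [529.0, 424.0, -1.0])]
armature [(0.75, [340.0, 347.0, -1.0]), (0.35, [575.0, -504.0, 0.0])]
bobbin [(0.71, [432.0, -503.0, 0.0])]
timing_plate [(0.68, [577.0, -504.0, -1.0])]
side {'fx': 470.7, 'fy': 470.7, 'cx': 262.48, 'cy': 186.76, 'position': [-116.77, -1469.79, 1362.85], 'rotation': [[0.93, 0.25, -0.28], [-0.37, 0.61, -0.7], [0.0, 0.75, 0.66]]}
charger [(0.77, [557.0, 49.0, 1.0])]
pole_faces [(0.88, [624.0, 63.0, 35.0]), (0.2, [527.0, 420.0, 1.0])]
magnet [(0.85, [505.0, 39.0, 8.0])]
control_box [(0.97, [402.0, -670.0, -4.0]), (0.87, [470.0, -285.0, 2.0]), (0.63, [236.0, -332.0, 2.0])]
selector_pivot [(0.92, [413.0, -641.0, 46.0]), (0.78, [248.0, -299.0, 43.0]), (0.67, [481.0, -258.0, 47.0])]
selector_knob [(0.62, [183.0, -362.0, 70.0]), (0.62, [345.0, -702.0, 70.0]), (0.48, [417.0, -320.0, 72.0])]
parts_box [(0.66, [524.0, 422.0, 3.0])]
armature [(0.7, [344.0, 346.0, 1.0])]
bobbin [(0.65, [433.0, -501.0, 5.0])]
timing_plate [(0.86, [576.0, -501.0, 3.0])]
```

View pics/top0.png

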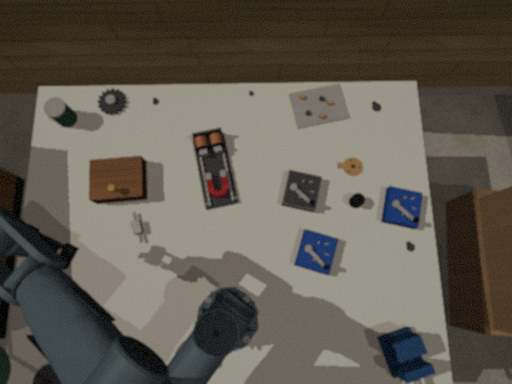

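View pics/side0.png

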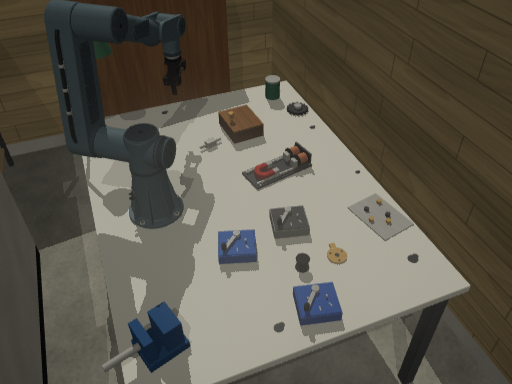

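The top view shows the red magnet at (217,185) in the charger, open end away from the robot. Three boxes could be taken for the control box: grey at (302,190), blue at (316,252) and blue at (402,208). The grey one is the real one, at about (471,-288). Next I'll check it in a close crop and measure the angles.

```bash
cat >> h.py <<'E'
def unproj(p,uv,z):
    uv=np.atleast_2d(uv).astype(float)
    d=np.c_[(uv[:,0]-p["cx"])/p["fx"],-(uv[:,1]-p["cy"])/p["fy"],-np.ones(len(uv))]@np.array(p["rotation"]).T
    c=np.array(p["position"]); return c+d*((z-c[2])/d[:,2])[:,None]
def proj(p,P):
    q=(np.atleast_2d(P)-np.array(p["position"]))@np.array(p["rotation"])
    return np.c_[p["cx"]-p["fx"]*q[:,0]/q[:,2],p["cy"]+p["fy"]*q[:,1]/q[:,2]]
E
python3 - <<'E'
from h import *
print([k for k in env.snapshot("top")])
for c in("top","side"):
    p=env.snapshot(c)
    for n,z in(("charger",12),("control_box",45),("magnet",25)):
        for d in env.cut_out(n,p)[:3]:
            m=d["mask"]; v,u=np.nonzero(m)
            W=unproj(p,np.c_[u,v],z)[:,:2].astype(np.float32)
            r=cv2.minAreaRect(W); print(c,n,round(d["conf"],2),(int(u.mean()),int(v.mean())),m.sum(),np.round(W.mean(0)),np.round(r[0]),np.round(r[1]),round(r[2],1))
    if c=="top":
        a=cv2.resize(p["frame"][120:220,190:330],None,fx=5.5,fy=5.5,interpolation=cv2.INTER_CUBIC)
        cv2.imwrite("pics/crop.png",cv2.convertScaleAbs(a,alpha=1.5)[:,:,::-1])
E
```

```text
['frame', 'fx', 'fy', 'cx', 'cy', 'position', 'rotation', 'shot']
top charger 0.64 (213, 164) 2131 [588.  54.] [580.  52.] [322. 130.] 11.3
top charger 0.5 (351, 165) 304 [ 574. -493.] [ 579. -491.] [92. 72.] 52.0
top control_box 0.91 (316, 251) 1336 [ 236. -332.] [ 237. -332.] [134. 140.] 72.2
top control_box 0.75 (401, 206) 1346 [ 399. -665.] [ 399. -665.] [139. 148.] 76.4
top control_box 0.63 (301, 189) 1231 [ 471. -288.] [ 471. -288.] [132. 146.] 75.6
top magnet 0.91 (217, 185) 311 [498.  36.] [503.  37.] [99. 78.] 11.7
side charger 0.71 (282, 166) 1133 [600.  54.] [587.  52.] [366. 161.] 19.0
side control_box 0.9 (288, 221) 1098 [ 464. -308.] [ 465. -305.] [168. 146.] 75.1
side control_box 0.84 (316, 303) 1703 [ 393. -687.] [ 395. -685.] [153. 150.] 76.4
side control_box 0.57 (236, 246) 1249 [ 231. -354.] [ 232. -351.] [161. 145.] 72.3
side magnet 0.59 (264, 170) 241 [504.  41.] [504.  44.] [106.  92.] 15.7
```

View pics/crop.png

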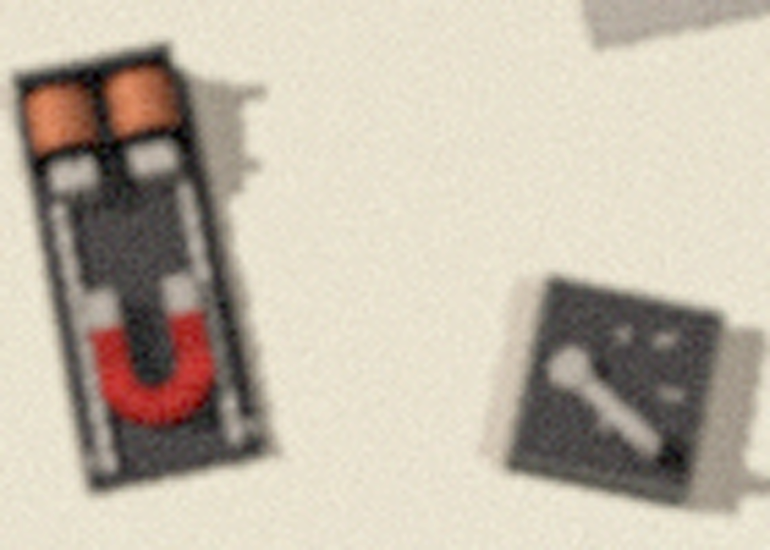

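The crop confirms the grey box: its lever pivot is at about (293,187) and its knob at (312,202), swung towards the robot in the off position. The magnet at (217,185) sits between the rails, about 75 mm short. Next I'll travel to a point behind the magnet with the fingers shut and turned square to the bed.

```bash
python3 -m pendant '[[[-0.7,-0.7,0.2],[0,0,-0.617],1],[[-0.7,-0.7,0.2],[0,0,-0.617],1],[[-0.7,-0.7,0.2],[0,0,-0.617],1],[[-0.7,-0.7,0.2],[0,0,-0.617],1],[[-0.7,-0.7,0.2],[0,0,-0.617],1]]' 10
cat > g.py <<'E'
import sys; from h import *
s=env.sense(); R=np.array(s["orientation"]); t=np.array(eval(sys.argv[1]),float)
print("t",s["clock"],"pos",np.round(s["ee_pos"],1),"xyaw",np.round(np.degrees(np.arctan2(R[1,0],R[0,0])),1),"F",np.round(s["force"],1),"gap",s["finger_gap"])
print("shift/250",np.round(R.T@(t-s["ee_pos"])/250,3))
E
python3 g.py "(423,22,120)"
```

```text
clock: 2.05
ee_pos: [324.6, 301.6, 206.4]
orientation: [[-0.979, -0.206, 0.001], [-0.206, 0.979, 0.001], [-0.001, 0.0, -1.0]]
force: [1.2, 0.1, 0.3]
finger_gap: 50.2
grip_force: 0.0
t 2.05 pos [324.6 301.6 206.4] xyaw -168.1 F [1.2 0.1 0.3] gap 50.17811114209392
shift/250 [-0.155 -1.176  0.345]
```

```bash
python3 -m pendant '[[[-0.13,-0.98,0.28],[0,0,0],1],[[-0.13,-0.98,0.28],[0,0,0],1],[[-0.13,-0.98,0.28],[0,0,0],1],[[-0.13,-0.98,0.28],[0,0,0],1],[[-0.13,-0.98,0.28],[0,0,0],1]]' >/dev/null
python3 g.py "(423,22,120)"
```

```text
t 2.55 pos [403.5  73.5 138.3] xyaw -168.5 F [ 0.5  0.7 -0.2] gap 10.194770254331374
shift/250 [-0.035 -0.218  0.073]
```

```bash
python3 -m pendant '[[[-0.035,-0.218,0.073],[0,0,0],1],[[-0.035,-0.218,0.073],[0,0,0],1],[[-0.035,-0.218,0.2],[0,0,0],1],[[-0.035,-0.218,0.2],[0,0,0],1],[[-0.035,-0.218,0.2],[0,0,0],1]]' >/dev/null
python3 g.py "(423,22,34)"
python3 - <<'E'
from h import *
p=env.snapshot("side"); cv2.imwrite("pics/s1.png",cv2.resize(p["frame"][100:220,200:350],None,fx=5,fy=5,interpolation=cv2.INTER_CUBIC)[:,:,::-1])
for n in("magnet","pole_faces","charger"): print(n,[(round(d["conf"],2),np.round(w(p,d["at"])).tolist()) for d in env.pinpoint(n,p)[:1]])
E
```

```text
t 3.05 pos [421.6  24.5  88.3] xyaw -168.4 F [-0.  -0.5  0.5] gap 0.5264384571025711
shift/250 [-0.004 -0.011  0.217]
magnet [(0.71, [505.0, 39.0, 13.0])]
pole_faces [(0.68, [628.0, 65.0, 34.0])]
charger [(0.71, [556.0, 48.0, -0.0])]
```

View pics/s1.png

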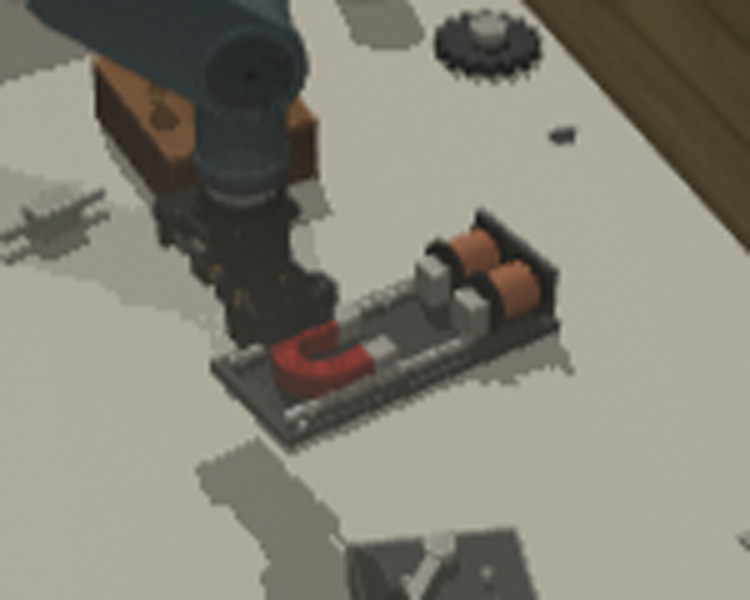

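The crop shows the fingertips above the bed, behind the bend of the magnet (bend at (280,360) in the crop). The bed and rails are clear, so I'll go down.

```bash
python3 -m pendant '[[[-0.004,-0.01,0.1],[0,0,0],1],[[-0.004,-0.01,0.18],[0,0,0],1],[[-0.004,-0.01,0.213],[0,0,0],1],[[-0.004,-0.01,0.213],[0,0,0],1]]' >/dev/null
python3 g.py "(515,41,34)"
```

```text
t 3.65 pos [423.3  22.   34.7] xyaw -168.4 F [ 0.1 -0.6  0.1] gap 0.22788945199996594
shift/250 [-0.375  0.001  0.002]
```

```bash
python3 -m pendant '[[[-0.04,0,0],[0,0,0],1],[[-0.07,0,0],[0,0,0],1],[[-0.1,0,0],[0,0,0],1],[[-0.13,0,0],[0,0,0],1],[[-0.16,0,0],[0,0,0],1]]' >/dev/null
python3 g.py "(515,41,34)"
python3 -m pendant '[[[-0.03,0,0],[0,0,0],1],[[-0.06,0,0],[0,0,0],1],[[-0.09,0,0],[0,0,0],1],[[-0.12,0,0],[0,0,0],1],[[-0.15,0,0],[0,0,0],1]]' >/dev/null
python3 g.py "(515,41,34)"
```

```text
t 4.15 pos [461.8  29.7  35.3] xyaw -168.4 F [-11.3  -3.3   9.2] gap 0.35224354298263416
shift/250 [-0.218  0.002  0.004]
t 4.65 pos [498.2  37.   35.3] xyaw -168.4 F [-11.5  -2.6   9.5] gap 0.7597172216609304
shift/250 [-0.069  0.002  0.005]
```

```bash
for i in 1; do python3 -m pendant '[[[-0.015,0,0],[0,0,0],1],[[-0.03,0,0],[0,0,0],1],[[-0.045,0,0],[0,0,0],1],[[-0.06,0,0],[0,0,0],1],[[-0.06,0,0],[0,0,0],1]]' >/dev/null; done
python3 g.py "(520,42,34)"
python3 - <<'E'
from h import *
p=env.snapshot("side"); cv2.imwrite("pics/s2.png",cv2.resize(p["frame"][120:200,230:330],None,fx=7,fy=7,interpolation=cv2.INTER_CUBIC)[:,:,::-1])
for n in("magnet","pole_faces"): print(n,[(round(d["conf"],2),np.round(w(p,d["at"])).tolist()) for d in env.pinpoint(n,p)[:1]])
E
```

```text
t 5.15 pos [513.9  40.   35.3] xyaw -168.4 F [-5.8 -2.5  4.1] gap 0.4923236637441931
shift/250 [-0.025  0.003  0.005]
magnet [(0.54, [472.0, -287.0, 3.0])]
pole_faces [(0.79, [632.0, 65.0, 31.0])]
```

Push on in small steps until the force rises.

```bash
python3 -m pendant '[[[-0.012,0,0],[0,0,0],1],[[-0.024,0,0],[0,0,0],1],[[-0.024,0,0],[0,0,0],1]]' | grep -E "pos|force:"
python3 -m pendant '[[[-0.01,0,0],[0,0,0],1],[[-0.016,0,0],[0,0,0],1],[[-0.016,0,0],[0,0,0],1]]' | grep -E "pos|force:"
```

```text
ee_pos: [518.1, 41.0, 35.2]
force: [-12.6, -4.5, 11.3]
grip_force: 7.0
ee_pos: [518.4, 41.2, 35.0]
force: [-28.3, -10.5, 27.4]
grip_force: 15.1
```

View pics/s2.png

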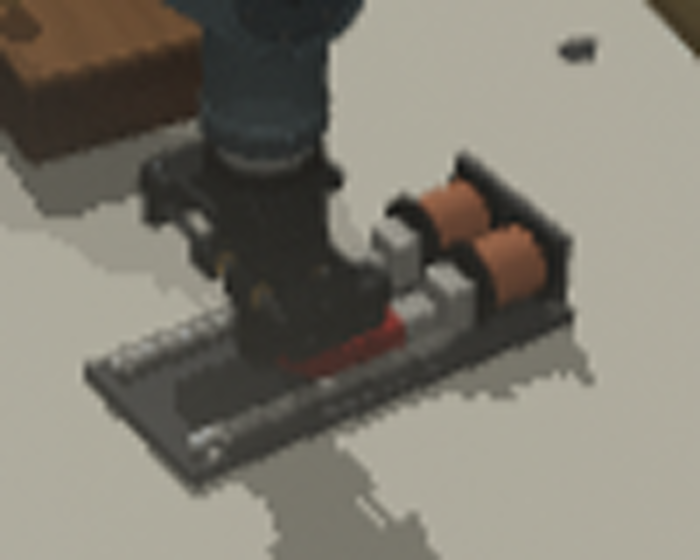

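The magnet came to a hard stop 2 mm from the predicted position. I'll back off, lift, and check.

```bash
python3 -m pendant '[[[0.08,0,0],[0,0,0],1],[[0.16,0,0],[0,0,0],1],[[0.16,0,-0.2],[0,0,0],1],[[0.16,0,-0.4],[0,0,0],1],[[0.16,0,-0.4],[0,0,0],1]]' >/dev/null
python3 g.py "(420,-200,140)"
python3 -m pendant '[[[0.2,-0.6,-0.05],[0,0,0],1],[[0.2,-0.6,-0.05],[0,0,0],1],[[0.2,-0.6,-0.05],[0,0,0],1],[[0.2,-0.6,-0.05],[0,0,0],1]]' >/dev/null
python3 - <<'E'
from h import *
for c in("top","side"):
    p=env.snapshot(c)
    a=p["frame"][120:220,180:320] if c=="top" else p["frame"][120:200,230:330]
    cv2.imwrite(f"pics/{c}3.png",cv2.convertScaleAbs(cv2.resize(a,(700,int(700*a.shape[0]/a.shape[1])),interpolation=cv2.INTER_CUBIC),alpha=1.4)[:,:,::-1])
    for n in("magnet","pole_faces"): print(n,[(round(d["conf"],2),np.round(w(p,d["at"])).tolist()) for d in env.pinpoint(n,p)[:1]])
    if c=="side": print(*[(round(d["conf"],2),np.round(w(p,d["at"])).tolist()) for n in ("selector_pivot","selector_knob") for d in env.pinpoint(n,p)[:4]])
E
python3 g.py "(400,-300,120)"
```

```text
t 6.4 pos [490.7  33.4 142.6] xyaw -168.4 F [ 1.  -0.2  0.3] gap -0.07814783834678195
shift/250 [ 0.464 -0.858  0.009]
magnet [(0.67, [577.0, 56.0, 12.0])]
pole_faces [(0.89, [629.0, 61.0, 30.0])]
magnet []
pole_faces [(0.91, [627.0, 62.0, 34.0])]
(0.9, [483.0, -257.0, 46.0]) (0.82, [249.0, -300.0, 47.0]) (0.79, [415.0, -639.0, 47.0]) (0.7, [342.0, -704.0, 72.0]) (0.66, [182.0, -361.0, 71.0]) (0.57, [414.0, -319.0, 72.0]) (0.23, [342.0, 344.0, 2.0])
t 7.2 pos [ 466.2 -121.4  147.2] xyaw -168.3 F [-0.1 -0.5 -0.1] gap 0.41719267019814094
shift/250 [ 0.404 -0.646  0.109]
```

View pics/top3.png

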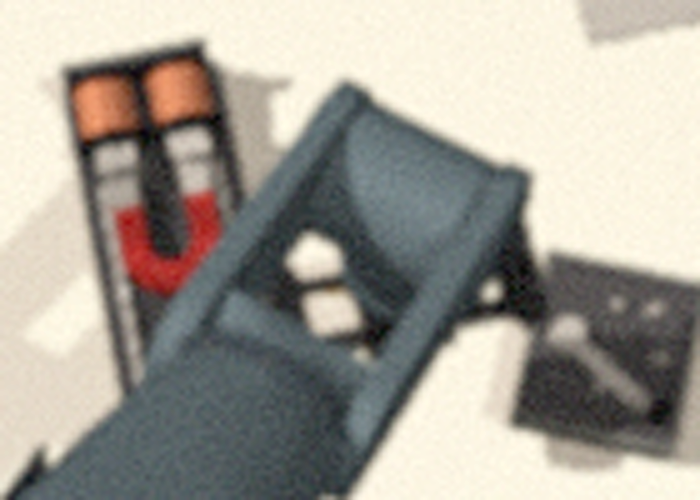

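View pics/side3.png

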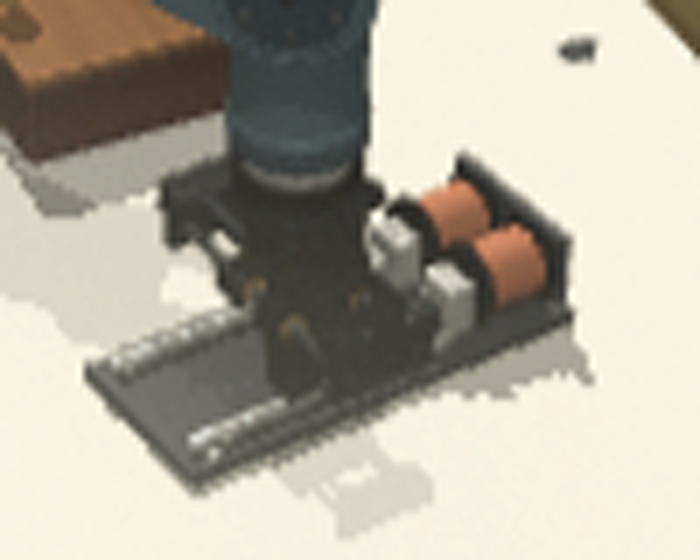

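Both views show the legs up against the shoes (leg-to-shoe seams at (115,175) and (197,155) in the top crop), and the measured origin (577,56) matches home. Next comes the lever. Pivot (482,-258) and knob (416,-320) agree with the box yaw of -14.4° at joint 0.

```bash
python3 g.py "(369.4,-314.8,140)"; python3 -m pendant '[[[0.53,-0.68,0.03],[0,0,0.433],1],[[0.53,-0.68,0.03],[0,0,0.433],1],[[0.53,-0.68,0.03],[0,0,0.433],1],[[0.53,-0.68,0.03],[0,0,0.433],1],[[0.53,-0.68,0.03],[0,0,0.433],1]]' >/dev/null
python3 g.py "(369.4,-314.8,76)"
```

```text
t 7.2 pos [ 466.2 -121.4  147.2] xyaw -168.3 F [-0.1 -0.5 -0.1] gap 0.41719267019814094
shift/250 [ 0.536 -0.679  0.029]
t 7.7 pos [ 369.1 -318.8  140.2] xyaw 165.4 F [ 1.7 -0.1  0. ] gap 0.6601916081734863
shift/250 [0.003 0.016 0.257]
```

```bash
python3 -m pendant '[[[0,0.012,0.13],[0,0,0],1],[[0,0.012,0.22],[0,0,0],1],[[0,0.012,0.255],[0,0,0],1],[[0,0.012,0.255],[0,0,0],1]]' >/dev/null
python3 g.py "(490,-345.6,76)"
python3 - <<'E'
from h import *
p=env.snapshot("side"); cv2.imwrite("pics/s4.png",cv2.convertScaleAbs(cv2.resize(p["frame"][170:260,210:330],None,fx=6,fy=6,interpolation=cv2.INTER_CUBIC),alpha=1.3)[:,:,::-1])
E
```

```text
t 8.1 pos [ 371.  -311.4   75.1] xyaw 165.6 F [-0.3  0.4  0.1] gap 0.6048596434283489
shift/250 [-0.495 -0.014 -0.005]
```

View pics/s4.png

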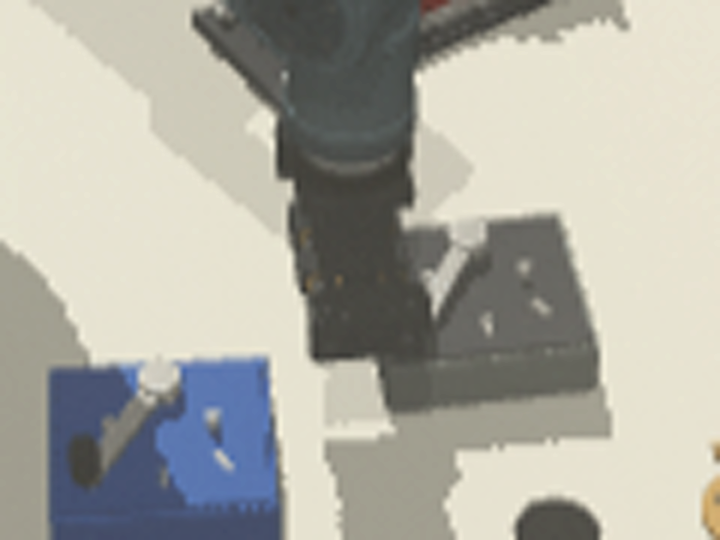

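The crop shows the fingers at the near edge of the grey box (about (380,340)), behind the knob and clear of the blue box. I'll push along the box's x axis.

```bash
python3 -m pendant '[[[-0.06,-0.014,0],[0,0,0],1],[[-0.1,-0.014,0],[0,0,0],1],[[-0.14,-0.014,0],[0,0,0],1],[[-0.18,-0.014,0],[0,0,0],1],[[-0.22,-0.014,0],[0,0,0],1]]' |grep -E "pos|force:"
python3 -m pendant '[[[-0.04,0,0],[0,0,0],1],[[-0.08,0,0],[0,0,0],1],[[-0.12,0,0],[0,0,0],1],[[-0.14,0,0],[0,0,0],1],[[-0.16,0,0],[0,0,0],1]]' |grep -E "pos|force:"
python3 g.py "(490,-345.6,76)"
```

```text
ee_pos: [423.3, -330.7, 76.9]
force: [-0.4, -0.1, 0.3]
grip_force: 0.0
ee_pos: [461.9, -339.4, 76.4]
force: [-7.6, 3.5, 5.4]
grip_force: 3.6
t 9.15 pos [ 461.9 -339.4   76.4] xyaw 165.6 F [-7.6  3.5  5.4] gap 0.9061827249372192
shift/250 [-0.115  0.004  0.001]
```

```bash
python3 -m pendant '[[[-0.03,0,0],[0,0,0],1],[[-0.06,0,0],[0,0,0],1],[[-0.08,0,0],[0,0,0],1],[[-0.09,0,0],[0,0,0],1],[[-0.09,0,0],[0,0,0],1]]' |grep -E "pos|force:"
python3 -m pendant '[[[-0.01,0,0],[0,0,0],1],[[-0.02,0,0],[0,0,0],1],[[-0.02,0,0],[0,0,0],1]]' |grep -E "pos|force:"
```

```text
ee_pos: [484.5, -346.0, 76.3]
force: [-0.0, 0.5, 0.2]
grip_force: 0.0
ee_pos: [487.1, -346.5, 76.0]
force: [-7.4, 2.1, 6.0]
grip_force: 4.1
```

The lever snapped over, and the fingers met it again at the predicted end stop. Now I'll back off, lift clear, and check.

```bash
python3 -m pendant '[[[0.1,0,0],[0,0,0],1],[[0.25,0,-0.1],[0,0,0],1],[[0.4,0,-0.3],[0,0,0],1],[[0.5,0,-0.5],[0,0,0],1],[[0.55,0.2,-0.6],[0,0,0],1]]' >/dev/null
python3 -m pendant '[[[0.1,0.3,-0.3],[0,0,0],1],[[0.1,0.5,-0.3],[0,0,0],1],[[0.1,0.5,-0.3],[0,0,0],1],[[0.1,0.5,-0.3],[0,0,0],1],[[0.1,0.5,-0.3],[0,0,0],1]]' >/dev/null
python3 g.py "(300,0,300)"
python3 - <<'E'
from h import *
p=env.snapshot("side"); cv2.imwrite("pics/s5.png",cv2.convertScaleAbs(cv2.resize(p["frame"][110:260,210:350],None,fx=4,fy=4,interpolation=cv2.INTER_CUBIC),alpha=1.3)[:,:,::-1])
for n in("magnet","pole_faces","selector_pivot","selector_knob"): print(n,[(round(d["conf"],2),np.round(w(p,d["at"])).tolist()) for d in env.pinpoint(n,p)[:3]])
E
```

```text
t 10.95 pos [ 377.6 -150.8  291.1] xyaw 165.7 F [ 0.6 -0.6 -0.3] gap 0.09662479530963766
shift/250 [ 0.45   0.508 -0.037]
magnet [(0.5, [578.0, 57.0, 14.0]), (0.39, [628.0, 63.0, 32.0])]
pole_faces [(0.9, [629.0, 63.0, 36.0])]
selector_pivot [(0.74, [414.0, -643.0, 46.0]), (0.6, [250.0, -301.0, 44.0]), (0.57, [483.0, -252.0, 48.0])]
selector_knob [(0.47, [181.0, -361.0, 70.0]), (0.41, [507.0, -339.0, 68.0])]
```

View pics/s5.png

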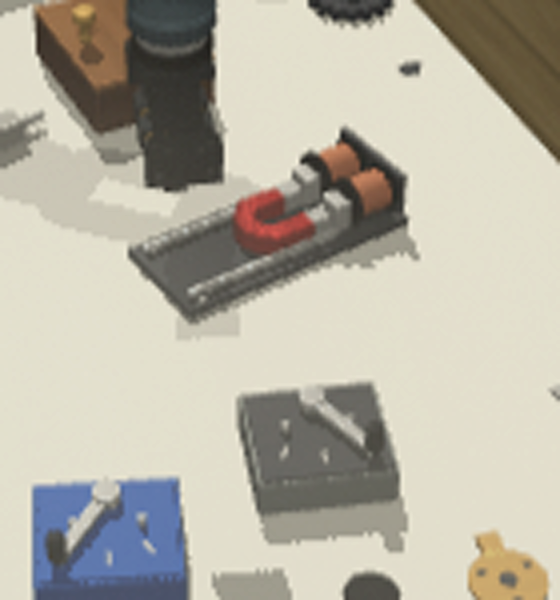

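The magnet's legs meet both shoes (seams near (310,185) and (335,210)). The lever's knob is at the far end (375,440), measured at (507,-339) against a predicted (508,-344), and the hand is clear.

```bash
python3 -c "from cell import env; print(env.close_job())"
```

```text
the job is handed in; nothing more can be done
None
```

The job is handed in: the camera checks show the magnet home against both pole shoes and then the lever at its second stop, with the hand clear, after about 11 s; the judge's verdict was not shown.

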